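# Clamp a door latch in its nest with the ratcheted hold-down arm

### The job

Clamp the latch in its nest: with the fingertips press the red thumb bar at the outer end of the raised grey swing arm so that the ratchet pawl comes free, keep it pressed and push the arm down past the teeth until it is fully down on its stop with the rubber foot on the latch, then let go so that the pawl springs home in the last notch. Only press and push: do not grip, raise or lift anything, and leave the latch and the loose parts around the stand where they lie.

Things in the scene. Friction and masses are not known exactly. Their poses are not given: they have to be found in the camera images.
- stand: Hold-down stand, bolted to the table: dark base plate 120 (its x) x 340 (its y) x 12 mm, two green cheeks with the swing arm's pivot, a steel nest block with the latch, a stop screw with a rubber head. Origin: centre of the plate's underside; z up. Seen from the pivot the arm points along the stand's +y. Its place and yaw change from run to run.
- pivot (a point): Centre of the swing arm's pivot, 100 mm above the table; axes are those of the stand. The pivot axis is horizontal along the stand's x, so the arm swings in the stand's vertical y-z plane.
- swing_arm (a joint): Angle of the grey tubular swing arm above level, rad: 0 = fully down (level, on its stop), 0.95 = upper stop; it starts between 0.60 and 0.80. The pivot is stiff: the arm stays where it is left. With the pawl held free, a straight downward push of 6 to 9 N on the thumb bar moves it down, including the last 2 degrees where the foot's spring is compressed.
- tube_end (a point): Centre of the outer end of the arm's tube, 290 mm from the pivot along the tube's centre line. The tube is 22 mm thick, with a black rubber grip 29 mm thick over its outer 85 mm, below the thumb bar. Axes are those of the arm: y outward along the tube, z upward across it.
- quadrant: Fixed steel quadrant beside the pivot (origin and axes: point pivot), 87 mm radius, with square teeth that the pawl's beak drops between. Without freeing the pawl the arm moves only above 0.53 rad. Three teeth block it, at arm angles 0.46, 0.28 and 0.09 rad; the locking notches lie between them, the last at 0.
- pawl (a joint): Angle of the pawl and its red release lever, hinged on the arm, rad: 0 = beak home in the quadrant, 0.15 = lever pressed fully towards the tube, on its stop; the beak clears the teeth above 0.11. A spring returns it to 0; straight down on the thumb bar it takes 3 to 6 N, less than moves the arm. Let go over a notch the beak snaps in and locks the arm; over a tooth it rides on top.
- thumb_bar (a point): Centre of the red cross bar (18 mm thick, 60 mm long, along the stand's x) at the outer end of the release lever, above the grip: the place to press; nothing stands over it. From the pivot it is 270 mm out along the tube and 55 mm above its centre line when released, about 276 mm out and 29 mm above when fully pressed. Axes: the pawl's.
- foot: The black rubber foot, 21 mm across, on a spring plunger (10 mm travel, about 6 N when the arm is down) under the tube, 165 mm out from the pivot. Origin: centre of its lower face; axes those of the arm.
- latch: The door latch lying loose in the nest: zinc-plated case 56 x 76 x 14 mm with a black fork ratchet and a 24 mm round steel boss whose top is 26 mm above the latch's underside. Origin: centre of the underside. The foot comes down on the boss.
- nest (a point): Centre of the nest's floor, 24 mm above the table, in the stand's axes; the walls leave the latch 2 mm on each side.
- spare_ratchet: A loose spare black fork-shaped latch ratchet lying flat, about 55 x 40 mm, 8 mm thick. Origin: centre of its underside. Bystander.
- door_pull: A loose chromed door pull, 140 mm long, 26 mm high, lying on its two feet. Origin: centre of its underside. Bystander.
- nylon_roller: A loose yellow nylon roller standing on end, 34 mm across, 30 mm high. Origin: centre of its underside. Bystander.
- pin_gauge: A loose brass pin gauge lying flat, 108 mm long: a 14 mm square handle 50 mm long, then a stepped pin. Origin: on the table under the point where handle and pin meet. Bystander.
- trim_cap: A loose green plastic trim cap, 42 mm across, 14 mm high. Origin: centre of its underside. Bystander.
- wrench: A loose steel wrench, 150 mm long, lying flat. Origin: centre of its underside. Bystander.
- grease_tin: A loose blue tin with a white lid, 54 mm across, 50 mm high. Origin: centre of its underside. Bystander.
There are look-alikes about, which are no part of the job. What is shaped like the latch but pink or yellow is not meant.

How it is judged:
By the outcome, as a careful person would: the job done as asked, in the order asked, and still so for the second after the job is handed in, with the robot touching nothing.
It also fails if it takes over 45 s, if anything falls off the work surface, if the arm or the gripper's body presses on something with over 40 N, if the wrist force passes 120 N, or if a joint passes its speed limit or range.

### The arm

A 7-joint arm with a two-finger parallel gripper is mounted at the origin on the work surface. World frame = base frame: x ahead of the robot, y to its left, z up, the work surface at z = 0. Lengths are in m, angles in rad, forces in N, time in s.
With the tool pointing down it reaches from about 0.4 to 0.875 m from the base axis. Payload 4.4 kg.
Tool frame: the origin (TCP) lies between the finger pads; the fingertips stand 19 mm ahead of it and the grasp point (between the pads) is the TCP; z points along the fingers, y is the line along which they close (so a half turn about z gives the same grasp; the last joint's range is limited). The gripper opens to 85 mm and grips with 20 to 120 N. Pads are 22 mm wide; open, the fingers measure 114 mm over their backs; the gripper's body (76 mm by 85 mm) begins 54 mm behind the grasp point. The pads swing forward as they close: fully open they stand 13 mm farther back than shut.
Start: joints at [-1.313, 0.628, 0.038, 1.517, -0.027, 0.996, -0.02], TCP at [0.207, 0.616, 0.25] pointing down, gripper open.
Joint ranges: [-3.06, 3.06], [-0.37, 2.12], [-1.25, 1.32], [0.18, 2.47], [-1.1, 4.24], [0.23, 1.98], [-2.94, 2.94]. Speed limits (rad/s): [2.57, 2.57, 3.14, 3.14, 3.14, 3.14, 3.14].

### API

Orientations are given as a unit quaternion [w, x, y, z].
In Python, from bench import * gives the robot as it stands.
- The arm moves only by the tool carry_out, never from a script. Its argument "steps" is text: rows parted by semicolons, each of 5 numbers parted by spaces: the opening, from -1 (shut) to 1 (fully open), then the shift along the tool's x, y, z in m, then the turn about the tool's z in rad. In form: fingers dx dy dz turn; .... A call has exactly 5 rows; each row shifts and turns the commanded pose from where the row before left it, along the tool's axes as they then stand; what a row does not reach is not made up. A row lasts 1/8 s, in which the tool goes at most 62.5 mm and 10.7 degrees, less where a joint would pass 70% of its speed; a pose out of reach is approached as far as the arm can. A call with a gripper value outside its range is refused whole. The fingers move at their own pace and stop on an object; the grip force is fixed at half the most. Time passes only in rows, so rows that do not move let the fingers close, or fill a call up. It gives the time, the measured TCP pose, the force and the opening at its end, in the units of the state.
- read_state(): the state, without advancing time (a new reading comes with each control period).
- get_image(name): name is "side" or "top" or "wrist"; returns a dict with "color" (400x640x3 uint8, blue, green, red), "range_z" (400x640 float32, m along the optical axis (not along the pixel's ray), 0 where there is no reading), "fx", "fy", "cx", "cy" (pixels), "dist_coeffs" ([k1, k2, p1, p2, k3] as OpenCV has them; the pictures are not rectified), "extrinsics" (4x4, takes a point from camera to world coordinates); the wrist camera has in their place "T_tool_cam" (4x4, takes a point from camera to tool coordinates, whose origin is the TCP and whose axes are the flange's). Camera axes: x right, y up, looking along -z (the intrinsics and any distortion apply to the point x, -y, -z); pixel columns grow to the right and rows downward; lengths in m; the calibration is good to about 2 mm. A picture is of the moment at which its call begins: read the wrist's pose just before it.
- finish_job(): hands the job in, once; it reports no verdict.
The state is a dict: "t": time; "joint_positions": joint angles; "joint_velocities": joint speeds; "tau": joint torques, N m; "ee_pos": TCP position; "eef_rot": TCP orientation; "ft_force": force on the tool from outside, world axes, zero at the start; "ft_torque": the same for the moment, N m; "finger_gap": opening from 0.0 (shut) to 1.0 (fully open).
Only numpy, scipy, OpenCV 4.12 (cv2) and the standard library are available. Lean on these libraries where they do the work, as an engineer would, in place of code of your own. Each camera call takes 0.05 s, during which the arm holds its last target. There are 200 camera calls.

## Working session

There is one attempt and no reset: what is moved stays moved. The work goes in short steps, Python scripts to look and compute and a tool call to move; the robot and the scene stay as the last step left them, time stands still between calls to the robot, and variables do not carry over. Pictures are saved under pics/ and viewed, on a budget of 10 in all, crops included, one or two more only if the job needs it, and the job is handed in when it is done.

Besides the shell and the picture viewer there is one more tool, called after "Call:" as name(argument=value, ...) on one line, values as JSON. carry_out: Moves the arm, as the interface text tells. Its arguments: {"type":"object","properties":{"steps":{"type":"string"}},"required":["steps"]}

```bash
mkdir -p pics; cat > h.py <<'E'
from bench import *
import numpy as np, cv2
def pts(im):
    r=im["range_z"]; K=np.array([[im["fx"],0,im["cx"]],[0,im["fy"],im["cy"]],[0,0,1.]])
    v,u=np.mgrid[0:r.shape[0],0:r.shape[1]]
    n=cv2.undistortPoints(np.stack([u,v],-1).reshape(-1,1,2).astype(float),K,np.array(im["dist_coeffs"],float)).reshape(*r.shape,2)
    P=np.stack([n[...,0]*r,-n[...,1]*r,-r],-1)
    E=np.array(im["extrinsics"]); return P@E[:3,:3].T+E[:3,3]
E
python3 - <<'E'
from h import *
s=read_state(); print({k:np.round(v,3) for k,v in s.items()})
for n in("side","top"):
    im=get_image(n); cv2.imwrite(f"pics/{n}0.png",im["color"]); P=pts(im); np.savez(f"{n}0.npz",P=P,c=im["color"],r=im["range_z"])
    print(n,np.round(im["extrinsics"],3).tolist(),im["fx"])
    h=cv2.cvtColor(im["color"],cv2.COLOR_BGR2HSV); m=((h[...,0]<8)|(h[...,0]>172))&(h[...,1]>150)&(h[...,2]>60)
    k,l,st,c=cv2.connectedComponentsWithStats(m.astype(np.uint8))
    for i in range(1,k):
        if st[i,4]>25:
            q=P[(l==i)&(im["range_z"]>0)]; print(np.round(c[i]),st[i],np.round(np.median(q,0),3),np.round(q.min(0),3),np.round(q.max(0),3))
E
```

```text
{'t': np.float64(0.0), 'joint_positions': array([-1.313,  0.629,  0.038,  1.518, -0.027,  0.996, -0.02 ]), 'joint_velocities': array([-0.001, -0.002,  0.   , -0.   , -0.002, -0.003,  0.   ]), 'tau': array([-0.0000e+00, -5.6339e+01,  1.2260e+00, -1.9345e+01,  1.1000e-02,
        1.0000e-02,  0.0000e+00]), 'ee_pos': array([0.207, 0.616, 0.249]), 'eef_rot': array([-0.   ,  0.161,  0.987, -0.001]), 'ft_force': array([0.147, 0.042, 0.288]), 'ft_torque': array([0.024, 0.013, 0.008]), 'finger_gap': np.float64(1.001)}
side [[-0.842, 0.329, -0.426, 0.222], [-0.539, -0.531, 0.654, 0.585], [-0.011, 0.781, 0.625, 0.634], [0.0, 0.0, 0.0, 1.0]] 421.175103091448
[469.  77.] [465  74   9   7  49] [ 0.496 -0.672  0.128] [ 0.485 -0.767  0.101] [ 0.519 -0.659  0.133]
[331. 115.] [315 105  33  22 335] [0.54  0.061 0.314] [ 0.513 -0.46   0.021] [0.881 0.074 0.319]
[370. 146.] [364 134  19  22 125] [ 0.522 -0.051  0.195] [ 0.506 -0.091  0.181] [ 0.528 -0.009  0.254]
top [[0.021, 0.995, -0.097, 0.496], [-1.0, 0.022, 0.002, 0.066], [0.004, 0.097, 0.995, 0.946], [0.0, 0.0, 0.0, 1.0]] 435.55408886129584
[354. 215.] [ 314  186   98   55 1941] [0.533 0.012 0.277] [ 0.497 -0.095  0.042] [0.574 0.072 0.321]
```

View pics/side0.png

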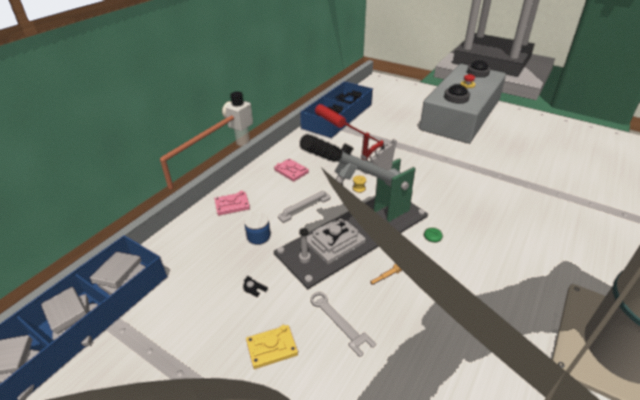

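View pics/top0.png

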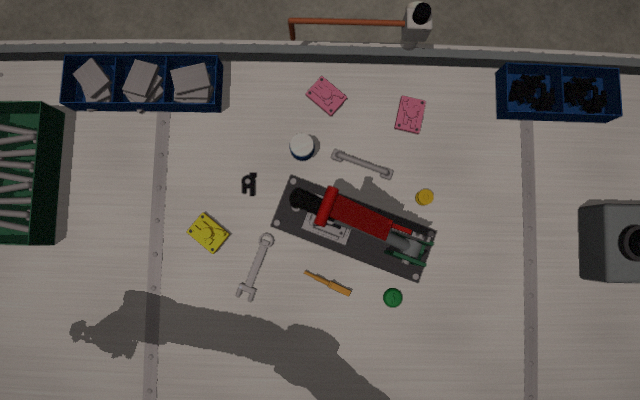

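Side view: the thumb bar is at (331,115), the lever bracket at (370,146), the black grip at (320,150) and the stand around (350,235). Top view: the bar is at (327,206) and the lever at (360,215).

Possible confusions:
- **Red emergency button on the console:** side (469,77), not on an arm.
- **Red lever plate:** top (360,215), which is not the bar.
- **Pink latches:** top (327,95) and (410,114), not meant.
- **Yellow latch:** top (209,232), not meant.

I choose the red cross bar above the grip, and will now measure it along with the plate.

```bash
python3 - <<'E'
from h import *
d=np.load("top0.npz"); P=d["P"];c=d["c"];h=cv2.cvtColor(c,cv2.COLOR_BGR2HSV)
red=((h[...,0]<8)|(h[...,0]>172))&(h[...,1]>150)&(h[...,2]>60)
# plate
m=(P[...,2]>.005)&(P[...,2]<.02)&(c.max(-1)<95); m[:165]=0;m[290:]=0;m[:,:262]=0;m[:,445:]=0
k,l,st,_=cv2.connectedComponentsWithStats(m.astype(np.uint8)); i=1+st[1:,4].argmax()
q=P[m][:,:2]; q=P[(l==i)|(m&(l>0)&(st[l,4]>40))][:,:2]
r=cv2.minAreaRect((q*1000).astype(np.float32)); print("plate",r,"z",np.median(P[m][:,2])); print(cv2.boxPoints(r))
vv,uu=np.mgrid[0:400,0:640]
b=P[red&(uu<342)&(P[...,2]>.28)]; print("bar top", len(b),b[:,2].max(),np.median(b,0)); print(cv2.minAreaRect((b[b[:,2]>b[:,2].max()-.025][:,:2]*1000).astype(np.float32)))
s=np.load("side0.npz");PS=s["P"];hs=cv2.cvtColor(s["c"],cv2.COLOR_BGR2HSV)
rs=((hs[...,0]<8)|(hs[...,0]>172))&(hs[...,1]>150)&(PS[...,2]>.28)&(PS[...,2]<.4); b=PS[rs]; print("side",len(b),np.median(b,0),b.min(0),b.max(0))
a=cv2.resize(c[170:290,260:445],None,fx=3,fy=3); e=cv2.resize(s["c"][90:210,290:450],None,fx=3,fy=3)
o=np.zeros((360,555+ 240,3),np.uint8);o[:,:555]=a;o[:,555:]=e[:,:240];cv2.imwrite("pics/crop.png",o)
E
```

```text
plate ((522.3455810546875, -10.1241455078125), (340.3672180175781, 120.74476623535156), 70.02641296386719) z 0.011924817460664983
[[ 407.47208 -149.44882]
 [ 520.95404 -190.69366]
 [ 637.2191   129.20053]
 [ 523.7371   170.44537]]
bar top 672 0.9463444867500435 [0.54302421 0.05044606 0.31523738]
((496.25830078125, 65.62779998779297), (0.0, 0.0), 0.0)
side 313 [0.53799834 0.06187249 0.31429298] [0.51348494 0.03240235 0.28900654] [0.57455436 0.07354328 0.31896295]
```

View pics/crop.png

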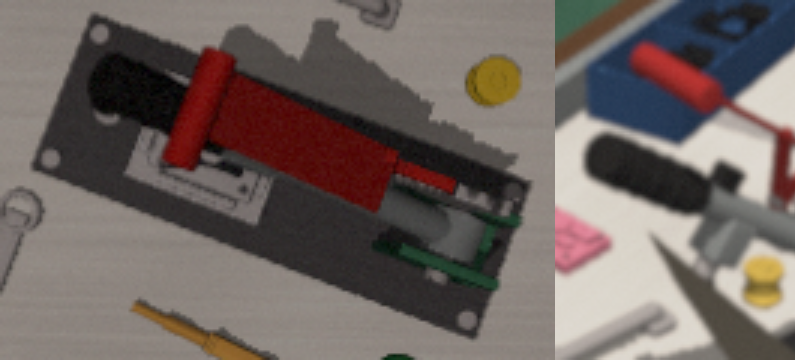

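The crop confirms the red cross bar above the black grip. The plate measures 340x121 mm. The bar top is at z = 0.319, which gives an arm angle of about 0.665, inside the stated range. First I raise, shut the fingers and turn the tool so its x lies along the stand's y.

Call:
carry_out(steps="-1 0 0 -0.034 0.18; -1 0 0 -0.034 0.18; -1 0 0 -0.034 0.18; -1 0 0 -0.034 0.18; -1 0 0 -0.034 0.18")

```text
t: 0.72
ee_pos: [0.2066, 0.6159, 0.4209]
eef_rot: [0.0, 0.577, 0.817, -0.0]
ft_force: [0.5, 0.0, -0.8]
finger_gap: -0.0
```

Call:
carry_out(steps="-1 0 0 0 0.14; -1 0 0 0 0.14; -1 0 0 0 0.14; -1 0 0 0 0.14; -1 0 0 0 0.136")

```text
t: 1.35
ee_pos: [0.2066, 0.616, 0.4197]
eef_rot: [0.0, 0.82, 0.572, -0.001]
ft_force: [-0.3, -0.2, -0.3]
finger_gap: 0.002
```

```bash
cat > g.py <<'E'
from h import *
from scipy.spatial.transform import Rotation as R
C=np.array([.5223,-.0101,0]);Y=np.array([.3416,.940,0]);X=np.array([.940,-.3416,0])
def st():
    s=read_state(); q=s["eef_rot"]; r=R.from_quat(np.roll(q,-1)).as_matrix(); p=np.array(s["ee_pos"])
    print("t",round(float(s["t"]),2),"tcp",p.round(4),"stand xy tip",round((p-C)@X,4),round((p-C)@Y,4),round(p[2]-.019,4),"F",np.round(s["ft_force"],1),"gap",s["finger_gap"],"j",np.round(s["joint_positions"],2))
    print("toolx",r[:,0].round(3),"tooly",r[:,1].round(3)); return s,r,p
E
python3 - <<'E'
from g import *
s,r,p=st()
t=np.array([.546,.055,.40]); print("to go (tool)",(r.T@(t-p)).round(4))
E
```

```text
t 1.35 tcp [0.2066 0.616  0.4197] stand xy tip -0.5107 0.4807 0.4007 F [-0.3 -0.2 -0.3] gap 0.002262724101799698 j [-1.54  0.54  0.47  1.26 -0.24  1.39 -1.45]
toolx [ 0.346  0.938 -0.001] tooly [ 0.938 -0.346 -0.   ]
to go (tool) [-0.4088  0.5126  0.0202]
```

Call:
carry_out(steps="-1 -0.027 0.034 0 0; -1 -0.027 0.034 0 0; -1 -0.027 0.034 0 0; -1 -0.027 0.034 0 0; -1 -0.027 0.034 0 0")

```text
t: 1.98
ee_pos: [0.3208, 0.4298, 0.42]
eef_rot: [0.0, 0.819, 0.574, -0.0]
ft_force: [1.2, 0.5, 0.1]
finger_gap: -0.001
```

Call:
carry_out(steps="-1 -0.027 0.034 0 0; -1 -0.027 0.034 0 0; -1 -0.027 0.034 0 0; -1 -0.027 0.034 0 0; -1 -0.027 0.034 0 0")

```text
t: 2.6
ee_pos: [0.4343, 0.245, 0.4201]
eef_rot: [-0.0, 0.819, 0.574, -0.0]
ft_force: [1.3, 1.1, -0.7]
finger_gap: -0.0
```

Call:
carry_out(steps="-1 -0.027 0.034 0 0; -1 -0.027 0.034 0 0; -1 -0.027 0.034 0 0; -1 -0.027 0.034 0 0; -1 0 0 0 0")

```text
t: 3.22
ee_pos: [0.5258, 0.0942, 0.4201]
eef_rot: [0.001, 0.821, 0.571, -0.001]
ft_force: [-0.7, 1.0, -0.7]
finger_gap: -0.001
```

```bash
python3 - <<'E'
from g import *
s,r,p=st()
for n in("side",):
    im=get_image(n); P=pts(im);h=cv2.cvtColor(im["color"],cv2.COLOR_BGR2HSV)
    m=((h[...,0]<8)|(h[...,0]>172))&(h[...,1]>150)&(P[...,2]>.28)&(P[...,2]<.4); b=P[m]
    y=(b-C)@Y;x=(b-C)@X; k=b[:,2]>.312
    print("bar",len(b),"x",np.percentile(x,[1,99]),"y all",np.percentile(y,[1,99]),"crest y",np.median(y[k]),"z",np.percentile(b[:,2],99))
    o=cv2.resize(im["color"][60:220,240:460],None,fx=3,fy=3); cv2.imwrite("pics/side1.png",o)
E
```

```text
t 3.23 tcp [0.5258 0.0942 0.4201] stand xy tip -0.0324 0.0992 0.4011 F [-0.7  1.  -0.7] gap -0.0005917328545141376 j [-0.68  0.36  0.65  1.59 -0.22  1.27 -0.35]
toolx [ 0.348  0.937 -0.002] tooly [ 0.937 -0.348  0.001]
bar 298 x [-0.03273708  0.02509111] y all [0.04624008 0.0791249 ] crest y 0.07385649770862165 z 0.3185182144864398
```

View pics/side1.png

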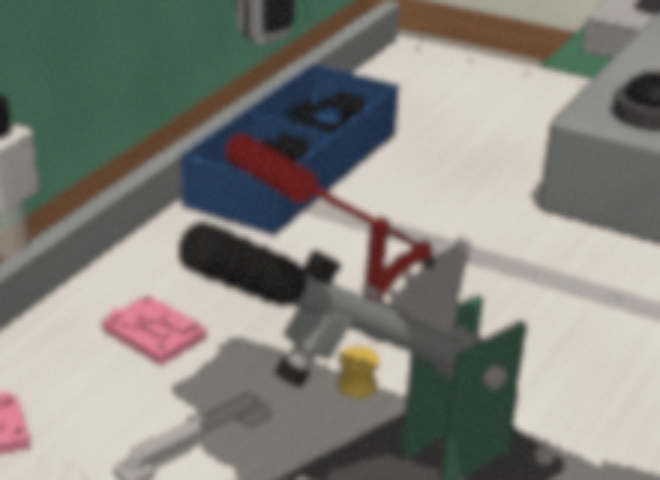

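The bar's centre in stand axes is about x = -0.003, y = 0.070, with its top at z = 0.318. Nothing stands over it. I go to just above it, then press along the bar's path.

Call:
carry_out(steps="-1 -0.007 0.0075 0.01 0; -1 -0.007 0.0075 0.015 0; -1 -0.007 0.0075 0.02 0; -1 -0.006 0.0075 0.02 0; -1 0 0 0.009 0")

```text
t: 3.9
ee_pos: [0.543, 0.062, 0.3444]
eef_rot: [-0.0, 0.819, 0.573, -0.001]
ft_force: [-0.1, 1.1, 0.2]
finger_gap: 0.001
```

Call:
carry_out(steps="-1 0 0 0.004 0; -1 0.004 0 0.004 0; -1 0.005 0 0.004 0; -1 0.005 0 0.004 0; -1 0.005 0 0.004 0")

```text
t: 4.53
ee_pos: [0.5505, 0.0811, 0.3261]
eef_rot: [0.0, 0.819, 0.574, 0.0]
ft_force: [-0.6, -0.3, -0.1]
finger_gap: -0.0
```

```bash
python3 - <<'E'
from g import *
s,r,p=st()
im=get_image("side"); cv2.imwrite("pics/side2.png",cv2.resize(im["color"][60:220,240:460],None,fx=3,fy=3))
E
```

```text
t 4.53 tcp [0.5505 0.0811 0.3261] stand xy tip -0.0047 0.0953 0.3071 F [-0.6 -0.3 -0.1] gap -0.000421320973537099 j [-0.6   0.47  0.61  1.69 -0.3   1.07 -0.24]
toolx [0.341 0.94  0.   ] tooly [ 0.94  -0.341  0.   ]
```

View pics/side2.png

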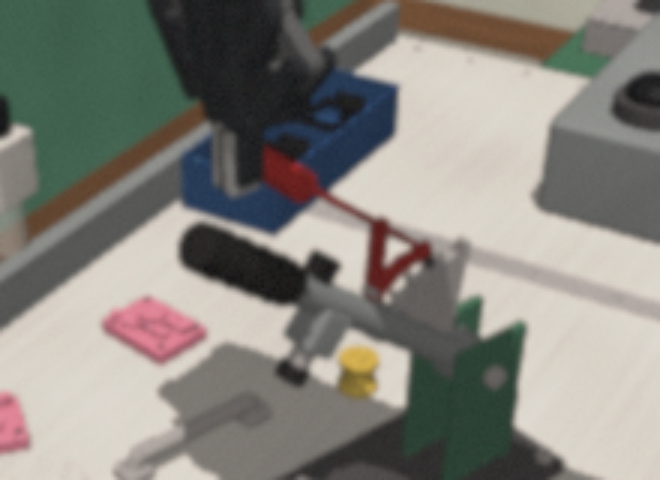

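The fingers went outboard of the bar: zero force, and the tip is at y = 0.095 where the bar ends at 0.079. I moved outward before contact, and nothing was moved. I go back up and in, then make contact straight down first.

Call:
carry_out(steps="-1 0 0 -0.011 0; -1 0 0 -0.011 0; -1 -0.008 0 0 0; -1 -0.008 0.001 0 0; -1 -0.008 0.001 0 0")

```text
t: 5.2
ee_pos: [0.5435, 0.0563, 0.3482]
eef_rot: [-0.0, 0.819, 0.573, -0.0]
ft_force: [0.2, -0.6, -0.2]
finger_gap: 0.002
```

Call:
carry_out(steps="-1 0 0 0 0; -1 0 0 0.004 0; -1 0 0 0.004 0; -1 0 0 0.004 0; -1 0 0 0 0")

```text
t: 5.82
ee_pos: [0.5442, 0.0584, 0.3366]
eef_rot: [-0.0, 0.819, 0.574, 0.001]
ft_force: [-1.4, 1.2, 5.2]
finger_gap: -0.004
```

```bash
python3 - <<'E'
from g import *
s,r,p=st()
E
```

```text
t 5.83 tcp [0.5442 0.0584 0.3366] stand xy tip -0.0028 0.0718 0.3176 F [-1.4  1.2  5.2] gap -0.0043288646031327165 j [-0.57  0.45  0.62  1.7  -0.29  1.09 -0.21]
toolx [0.341 0.94  0.002] tooly [ 0.94  -0.341  0.   ]
```

Contact is at z = 0.3176 with 5 N. Now I press the lever and follow the bar outward.

Call:
carry_out(steps="-1 0.003 0 0.003 0; -1 0.004 0 0.0035 0; -1 0.004 0 0.0035 0; -1 0.004 0 0.0035 0; -1 0.004 0 0.0035 0")

```text
t: 6.45
ee_pos: [0.5514, 0.078, 0.3206]
eef_rot: [-0.001, 0.819, 0.574, 0.002]
ft_force: [-2.3, 4.4, 9.8]
finger_gap: -0.002
```

```bash
python3 - <<'E'
from g import *
s,r,p=st()
im=get_image("side"); cv2.imwrite("pics/side3.png",cv2.resize(im["color"][60:220,240:460],None,fx=3,fy=3))
E
```

```text
t 6.45 tcp [0.5514 0.078  0.3206] stand xy tip -0.0027 0.0928 0.3016 F [-2.3  4.4  9.8] gap -0.002159297741749869 j [-0.59  0.47  0.61  1.7  -0.31  1.06 -0.23]
toolx [0.34  0.94  0.005] tooly [ 0.94  -0.34   0.001]
```

View pics/side3.png

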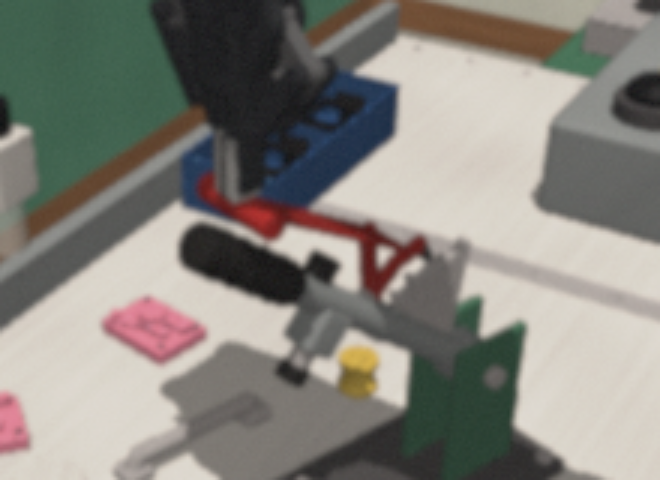

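The lever is pressed down to the grip with about 10 N, and the position matches the prediction (0.090, 0.302). I continue along the arc.

Call:
carry_out(steps="-1 0.0045 0 0.0055 0; -1 0.0045 0 0.006 0; -1 0.0045 0 0.006 0; -1 0.0045 0 0.006 0; -1 0.0042 0 0.006 0")

```text
t: 7.12
ee_pos: [0.56, 0.1016, 0.2919]
eef_rot: [-0.002, 0.818, 0.575, 0.005]
ft_force: [0.6, 10.0, 13.2]
finger_gap: 0.005
```

```bash
python3 - <<'E'
from g import *
s,r,p=st()
E
```

```text
t 7.12 tcp [0.56   0.1016 0.2919] stand xy tip -0.0027 0.1179 0.2729 F [ 0.6 10.  13.2] gap 0.0054401764846188395 j [-0.6   0.52  0.58  1.71 -0.34  1.01 -0.24]
toolx [0.338 0.941 0.01 ] tooly [ 0.941 -0.338  0.002]
```

On track. The outward side force says to lead a little more outward.

Call:
carry_out(steps="-1 0.0055 0 0.006 0; -1 0.0048 0 0.006 0; -1 0.0042 0 0.006 0; -1 0.004 0 0.006 0; -1 0.004 0 0.006 0")

```text
t: 7.75
ee_pos: [0.5671, 0.1212, 0.2611]
eef_rot: [-0.001, 0.818, 0.575, 0.003]
ft_force: [-0.9, 5.4, 8.3]
finger_gap: -0.0
```

```bash
python3 - <<'E'
from g import *
s,r,p=st()
im=get_image("side"); cv2.imwrite("pics/side4.png",cv2.resize(im["color"][60:220,240:460],None,fx=3,fy=3))
E
```

```text
t 7.75 tcp [0.5671 0.1212 0.2611] stand xy tip -0.0027 0.1387 0.2421 F [-0.9  5.4  8.3] gap -0.000290161260210165 j [-0.61  0.57  0.56  1.72 -0.37  0.95 -0.25]
toolx [0.339 0.941 0.006] tooly [ 0.941 -0.339  0.001]
```

View pics/side4.png

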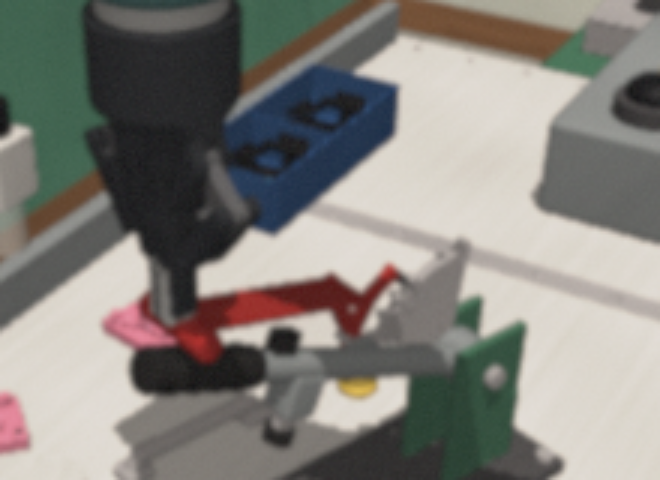

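The arm is past the first tooth and the lever is still pressed. Continuing.

Call:
carry_out(steps="-1 0.0038 0 0.0065 0; -1 0.0034 0 0.0065 0; -1 0.003 0 0.0065 0; -1 0.003 0 0.0065 0; -1 0.0028 0 0.0065 0")

```text
t: 8.43
ee_pos: [0.5727, 0.1354, 0.2283]
eef_rot: [-0.001, 0.819, 0.574, 0.003]
ft_force: [-0.1, 4.4, 7.2]
finger_gap: -0.003
```

Call:
carry_out(steps="-1 0.0025 0 0.0065 0; -1 0.0024 0 0.0065 0; -1 0.0022 0 0.0065 0; -1 0.002 0 0.0065 0; -1 0.002 0 0.0065 0")

```text
t: 9.05
ee_pos: [0.5765, 0.1455, 0.1956]
eef_rot: [-0.001, 0.819, 0.574, 0.003]
ft_force: [0.7, 4.9, 6.4]
finger_gap: 0.0
```

```bash
python3 - <<'E'
from g import *
s,r,p=st()
E
```

```text
t 9.05 tcp [0.5765 0.1455 0.1956] stand xy tip -0.0022 0.1648 0.1766 F [0.7 4.9 6.4] gap 0.0002859539090897339 j [-0.61  0.66  0.52  1.75 -0.43  0.84 -0.24]
toolx [0.34  0.94  0.005] tooly [ 0.94  -0.34   0.002]
```

Call:
carry_out(steps="-1 0.002 0 0.0065 0; -1 0.0015 0 0.0065 0; -1 0.0012 0 0.0065 0; -1 0.001 0 0.0065 0; -1 0.0005 0 0.0065 0")

```text
t: 9.68
ee_pos: [0.5787, 0.1511, 0.1631]
eef_rot: [-0.0, 0.819, 0.574, 0.002]
ft_force: [0.6, 4.5, 9.9]
finger_gap: -0.001
```

Call:
carry_out(steps="-1 0 0 0.003 0; -1 0 0 0.003 0; -1 0 0 0.0025 0; -1 0 0 0.002 0; -1 0 0 0 0")

```text
t: 10.3
ee_pos: [0.5792, 0.1521, 0.155]
eef_rot: [-0.001, 0.819, 0.574, 0.004]
ft_force: [-2.3, 5.6, 20.3]
finger_gap: 0.001
```

```bash
python3 - <<'E'
from g import *
s,r,p=st()
im=get_image("side"); cv2.imwrite("pics/side5.png",cv2.resize(im["color"][90:250,220:440],None,fx=3,fy=3))
E
```

```text
t 10.3 tcp [0.5792 0.1521 0.155 ] stand xy tip -0.0019 0.172 0.136 F [-2.3  5.6 20.3] gap 0.000564689085371057 j [-0.6   0.72  0.48  1.77 -0.47  0.76 -0.22]
toolx [0.34  0.94  0.008] tooly [ 0.94  -0.34   0.003]
```

View pics/side5.png

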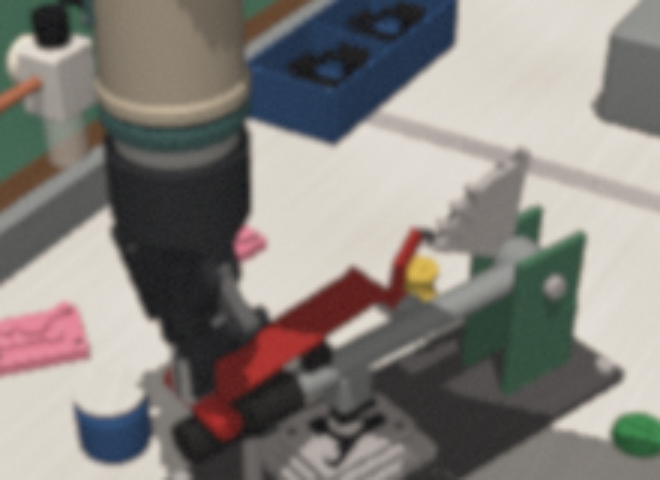

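Force rose to 20 N at z = 0.136 (0.138 predicted for the stop). One small extra push confirms the stop, then I let go straight up.

Call:
carry_out(steps="-1 0 0 0.001 0; -1 0 0 0.001 0; -1 0 0 0 0; -1 0 0 0 0; -1 0 0 0 0")

```text
t: 10.98
ee_pos: [0.5794, 0.1522, 0.1542]
eef_rot: [-0.001, 0.819, 0.574, 0.004]
ft_force: [-4.5, 5.5, 28.9]
finger_gap: -0.003
```

Call:
carry_out(steps="-1 0 0 -0.015 0; -1 0 0 -0.03 0; -1 0 0 -0.04 0; -1 0 0 -0.04 0; -1 0 0 -0.04 0")

```text
t: 11.6
ee_pos: [0.5769, 0.1485, 0.3157]
eef_rot: [-0.0, 0.819, 0.574, -0.0]
ft_force: [0.6, -0.5, -0.4]
finger_gap: -0.002
```

Call:
carry_out(steps="-1 0.05 0 0 0; -1 0.05 0 0 0; -1 0.05 0 0 0; -1 0.05 0 0 0; -1 0 0 0 0")

```text
t: 12.22
ee_pos: [0.6446, 0.342, 0.3123]
eef_rot: [-0.001, 0.817, 0.577, -0.0]
ft_force: [0.2, -0.1, -0.4]
finger_gap: 0.0
```

```bash
python3 - <<'E'
from g import *
s,r,p=st()
o=[]
for n in("top","side"):
    im=get_image(n); P=pts(im);h=cv2.cvtColor(im["color"],cv2.COLOR_BGR2HSV)
    D=P-C; x=D@X;y=D@Y;z=P[...,2]
    m=((h[...,0]<8)|(h[...,0]>172))&(h[...,1]>150)&(z>.05)&(z<.4)&(abs(x)<.06)&(y>.14)&(y<.2)
    print(n,"bar",m.sum(),"x",np.percentile(x[m],[2,98]),"y",np.percentile(y[m],[2,98]),"z",np.percentile(z[m],[2,50,98]))
    g=(h[...,2]<60)&(z>.09)&(z<.16)&(abs(x)<.02)&(y>.175)&(y<.21)
    if g.any(): print("grip top z",np.percentile(z[g],[50,98]),"y",y[g].max())
    o.append(im["color"])
a=cv2.resize(o[0][140:310,220:460],None,fx=1.65,fy=1.65);b=cv2.resize(o[1][90:260,220:460],None,fx=1.65,fy=1.65)
cv2.imwrite("pics/end.png",cv2.resize(np.vstack([a,b]),None,fx=1.05,fy=1.05))
E
```

```text
t 12.22 tcp [0.6446 0.342  0.3123] stand xy tip -0.0053 0.3728 0.2933 F [ 0.2 -0.1 -0.4] gap 0.0002754695027112941 j [-0.78  0.77  0.56  1.18 -0.4   1.3  -0.59]
toolx [0.335 0.942 0.001] tooly [ 0.942 -0.335 -0.002]
top bar 416 x [-0.02811191  0.02604966] y [0.14089596 0.16742042] z [0.11137374 0.16085775 0.16545786]
grip top z [0.11199995 0.11544535] y 0.18121674991369607
side bar 278 x [-0.03157187  0.01893121] y [0.14077081 0.16779848] z [0.14999431 0.16158414 0.16540277]
grip top z [0.1068912  0.11491208] y 0.1833912406306465
```

View pics/end.png

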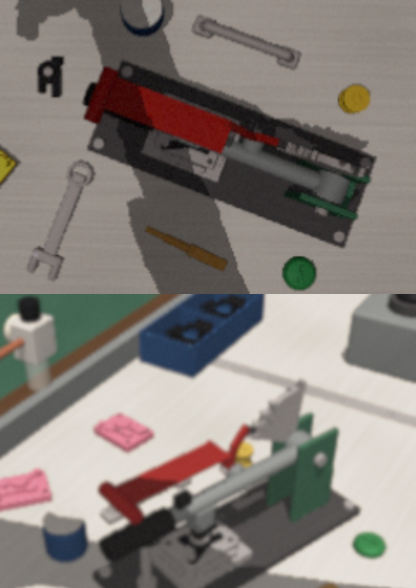

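The end view shows the arm level with its foot on the boss and the red bar sprung up clear of the grip. The bar's top is at z = 0.165 (0.164 expected) and the grip's top at 0.115 (0.1145 expected). I'm handing in.

```bash
python3 -c "
from bench import *
print(finish_job())"
```

```text
the job is handed in; nothing more can be done
None
```

The latch is clamped and the job is handed in; it finished at about 12 s of the 45 s allowed. With the fingers shut I pressed the red thumb bar and kept it pressed while following the arm's arc down to its stop. Then I let go straight up and moved clear.

- **Arm and pawl:** At the stop the height held at about z = 0.136 while the force rose from 20 to 29 N. After release, both cameras put the bar's top at 0.165 m (0.164 expected with the pawl home). The grip's top was at 0.115 m (0.1145 expected with the arm level). I judged the beak being in the last notch from these heights, not by seeing it.
- **Surroundings:** In the last picture the foot is on the latch's boss, the loose parts look undisturbed, and the robot is touching nothing.
- **One miss:** The first press missed. The fingers came down just outside the bar with no force and no sign of contact, so I lifted, shifted inward and pressed again.

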